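# Open the seasoning caddy and twist the cap off the square jar

### The arm

A 7-joint arm with a two-finger parallel gripper is mounted at the origin on the work surface. World frame = base frame: x ahead of the robot, y to its left, z up, the work surface at z = 0. Lengths are in m, angles in rad, forces in N, time in s.
With the tool pointing down it reaches from about 0.4 to 0.85 m from the base axis. Payload 10.4 kg.
Tool frame: the origin (TCP) lies midway between the tips of the shut fingers; the grasp point (between the pads) lies 19 mm behind it (r.tcp_to_grasp is the z of the grasp point in the tool frame, in m); z points along the fingers, x is the direction in which the jaws open and shut, and the axes are right-handed (so a half turn about z gives the same grasp; the last joint's range is limited). The gripper opens to 87 mm and grips with 3 to 60 N. Pads are 19 mm wide; open, the fingers measure 117 mm over their backs; the gripper's body (75 mm by 190 mm) begins 51 mm behind the grasp point.
Start: joints at [1.301, 0.332, -0.065, 1.46, 0.022, 1.35, -0.088], TCP at [0.153, -0.606, 0.223] pointing down, gripper open.
Joint ranges: [-2.6, 2.6], [-0.5, 2.12], [-1.47, 1.34], [0.16, 2.42], [-1.27, 4.41], [0.06, 2.06], [-2.6, 2.6]. Speed limits (rad/s): [2.22, 2.22, 2.79, 2.79, 3.14, 3.14, 3.14].

### API

Orientations are given as a unit quaternion [x, y, z, w].
In Python, from bench import r, camera, close_job gives the robot as it stands. The module is installed in compiled form; this text tells all that it offers.
- The arm moves only by the shell command python3 -m crank 'ROWS' [FORCE]. ROWS is JSON, a list of rows, each an object of numbers: "x", "y", "z": the shift along the tool's x, y, z scaled (see below); "ax", "ay", "az": the turn, a rotation vector about the tool's x, y, z scaled (see below); "claw": the closure, from -1 (fully open) to 1 (shut), so that 0 is half open. A call has exactly 5 rows; each row is the pose to reach, as a shift and turn from the pose commanded when the call began, along the tool's axes at that moment; what a row does not reach only later rows make up. The controller multiplies each number of a shift by 1 m and each number of a turn by 2 rad. A row lasts 1/12 s, in which the tool goes at most 41.7 mm and 7.16 degrees, less where a joint would pass 70% of its speed; a pose out of reach is approached as far as the arm can. A call with a number of a shift or a turn outside -1 to 1 is refused whole. A call with a gripper value outside its range is refused whole. The fingers move at their own pace and stop on an object; FORCE is the grip in N (left out, the last holds). Time passes only in rows, so rows that repeat a pose let the fingers close, or fill a call up. It gives the time, the measured TCP pose, the force and the opening at its end, in the units of the state.
- r.read_state(): the state, without advancing time (a new reading comes with each control period).
- camera(name): name is "scene" or "top" or "wrist"; returns a dict with "color" (384x512x3 uint8, blue, green, red), "fx", "fy", "cx", "cy" (pixels), "eye" and "orientation" of the camera in the world. Camera axes: x right, y down, z forward; pixel columns grow to the right and rows downward; lengths in m; the calibration is good to about 2 mm. A picture is of the moment at which its call begins. There is no depth.
- close_job(): hands the job in, once; it reports no verdict.
The state is a dict: "time": time; "joint_positions": joint angles; "joint_vel": joint speeds; "joint_torque": joint torques, N m; "ee_pos": TCP position; "eef_rot": TCP orientation; "ft_force": force on the tool from outside, world axes, zero at the start; "torque": the same for the moment, N m; "width": finger opening in m.
Only numpy, scipy, OpenCV 4.12 (cv2) and the standard library are available. Lean on these libraries where they do the work, as an engineer would, in place of code of your own. Each camera call takes 0.05 s, during which the arm holds its last target. There are 200 camera calls.

### The job

Lift the lid of the white seasoning caddy (it has a bar handle) until it rests open on its stop by itself. Then unscrew the cap of the tall square jar inside (anticlockwise, about a quarter turn; its snug pocket braces it, so leave it standing there and do not pull before the cap has come free), and raise the cap straight up. Finish while holding the cap in the gripper, level and still, just above the jar's open mouth, about 2 cm clear of it; leave everything else where it is.

Things in the scene. Friction and masses are not known exactly. Their poses are not given: they have to be found in the camera images.
- caddy: White plastic open box fixed to the bench, 160 (x) x 275 (y) x 140 mm high, walls and floor 5 mm. Origin: centre of its underside; x points from the front wall (robot side) to the hinge wall, z up. A grey insert, top 55 mm above the bench, has two square pockets 67 mm wide at y = +57.5 and -57.5 mm, 50 mm deep. The square jar stands in one, a short round jar in the other, either way round.
- lid (a joint): Hinge angle of the caddy's flat lid, rad: 0 shut, grows as it opens, stop at 2.1 (30 degrees past upright). It hinges along y at the caddy's far (+x) rim, swings up and away from the robot, weighs 0.2 to 0.33 kg and has almost no friction: below about 1.5 it falls shut when let go, past about 1.7 it falls onto its stop and stays.
- lid_handle (a point): Middle of the lid's steel bar handle, a round bar 11 mm thick and 100 mm long along the caddy's y axis, 35 mm off the lid's outer face and 12 mm in from its front edge, held by a post near each end. Axes as the caddy's when shut; they turn with the lid.
- lid_hinge (a point): Point on the lid's hinge line, mid-length: the line runs along the caddy's y axis at the top of the far wall, 140 mm above the bench. The lid is 160 x 275 x 8 mm; its underside lies at this height when shut.
- jar: The tall square jar: white ceramic, loose, 0.35 to 0.6 kg, 64 x 64 mm square and 76 mm high, with a round neck to 108 mm, standing 5 mm above the bench in its pocket, which keeps it from turning more than about 3 degrees. Origin: centre of its underside; z up, x parallel to the caddy's x. Two ears on the neck hold the cap's lugs.
- jar_mouth (a point): Centre of the square jar's mouth, the top of its neck, 108 mm above its underside. Axes as the jar's. A springy rubber seal stands up to 4 mm out of it.
- cap_center (a point): Centre (half-way up) of the square jar's round aluminium screw cap, 56 mm in diameter, 31 mm high, 0.06 kg; z up. On the jar its lower rim is 93 mm and its top 124 mm above the jar's underside, so the rim is 15 mm lower than the mouth. The jar's seal pushes it up with about 12 N, so it turns stiffly (0.3 to 0.6 N m). Before it is free, pulling it up lifts the jar.
- short_jar: Bystander in the other pocket: round white jar 60 mm in diameter and 62 mm high with an aluminium cap 44 mm in diameter, 80 mm high in all. Origin: centre of its underside. Leave alone.
- oil_bottle: Bystander: green bottle 68 mm in diameter, 240 mm high, on the bench to the left. Origin: centre of its underside. Leave alone.
- bowl: Bystander: wooden bowl 120 mm across, 55 mm high, on the bench to the right. Origin: centre of its underside. Leave alone.
- cap_rim (a point): Centre of the same cap's lower rim, 15.5 mm below its centre; axes as the cap's. At the start its x axis stands 6 to 20 degrees clockwise (seen from above) of the jar's. Turned anticlockwise by 55 to 74 degrees from its start the cap comes free and rises 2 mm; it stays free up to about 120 degrees, where it meets a stop. Turned clockwise it soon meets a stop.

How it is judged:
On the way:
1. the lid rests open on its stop, let go (value of joint lid above 2.03 rad and contact force between each of the arm, the fingers and lid below 0.5 N), for 0.2 s.
At the end, for the whole second after the job is handed in: The lid is on its stop (over 2.03 rad); the gripper holds the cap level (within 0.2 rad) and still, its lower rim 3 to 50 mm above the jar's mouth and within 20 mm of its axis, touching nothing of the jar; the jar stands upright on the floor of its pocket (value of joint lid above 2.03 rad and z of cap_center in the frame of jar_mouth between 0.0185 and 0.0655 m and horizontal distance between cap_center and jar_mouth below 0.02 m and angle between cap_center's own z axis and vertical below 0.2 rad and contact force between the fingers and cap above 3 N and contact force between cap and jar below 0.2 N and linear speed of cap below 0.02 m/s and z of jar in the frame of caddy below 0.009 m and angle between jar's own z axis and vertical below 0.08 rad); the arm keeps its last pose, push and grip.
It fails at once if the square jar is pulled up more than 12 mm (z of jar in the frame of caddy above 0.017 m).
It fails at once if the short jar is disturbed (distance of short_jar from where it was at the start of the episode above 0.02 m).
It fails at once if the oil bottle is disturbed (distance of oil_bottle from where it was at the start of the episode above 0.03 m).
It fails at once if the bowl is disturbed (distance of bowl from where it was at the start of the episode above 0.03 m).
It also fails if it takes over 58 s, if anything falls off the work surface, if the arm or the gripper's body presses on something with over 40 N, if the wrist force passes 120 N, or if a joint passes its speed limit or range.

## Working session

There is one attempt and no reset: what is moved stays moved. The work goes in short steps, Python scripts to look and compute and a shell command to move; the robot and the scene stay as the last step left them, time stands still between calls to the robot, and variables do not carry over. Pictures are saved under pics/ and viewed, about 8 in all and at most 12, crops included, and the job is handed in when it is done.

```bash
mkdir -p pics; python3 - <<'E'
from bench import r,camera
import cv2
print(r.read_state(), r.tcp_to_grasp)
for n in("scene","top"):
    c=camera(n);cv2.imwrite(f"pics/{n}0.png",cv2.resize(c["color"],(800,600),interpolation=cv2.INTER_CUBIC))
    print({k:v for k,v in c.items() if k!="color"})
E
```

```text
{'time': 0.0, 'joint_positions': array([ 1.30138021,  0.33286839, -0.06469013,  1.46094311,  0.02159382,
        1.349899  , -0.08853132]), 'joint_vel': array([ 0.0007113 ,  0.00020054, -0.00098591, -0.00071308,  0.00089006,
       -0.00026818,  0.00036511]), 'joint_torque': array([-7.16633622e-04, -6.23269987e+01,  2.41401064e-02, -3.89905536e+01,
       -6.14556950e-02,  3.97465797e-02,  1.00300788e-04]), 'ee_pos': array([ 0.15259403, -0.60568493,  0.22175523]), 'eef_rot': array([ 7.88763853e-01, -6.14695923e-01, -5.80040015e-04, -4.11766830e-04]), 'ft_force': array([ 0.10558121, -0.67382608,  0.44268199]), 'torque': array([ 0.0180998 , -0.00924374,  0.05354578]), 'width': 0.08715373771955016} -0.0187
{'fx': 417.3513853608423, 'fy': 417.3513853608423, 'cx': 242.9144193062721, 'cy': 187.2915031136819, 'eye': array([ 0.37984304, -0.32306264,  1.2278654 ]), 'orientation': array([ 0.96067121, -0.2218085 ,  0.03873255, -0.16251647])}
{'fx': 370.76434858360903, 'fy': 370.76434858360903, 'cx': 254.8401458102045, 'cy': 190.4060201453571, 'eye': array([0.42583001, 0.02534309, 1.17493466]), 'orientation': array([ 0.70794602, -0.70365904,  0.05150136, -0.0319999 ])}
```

View pics/top0.png

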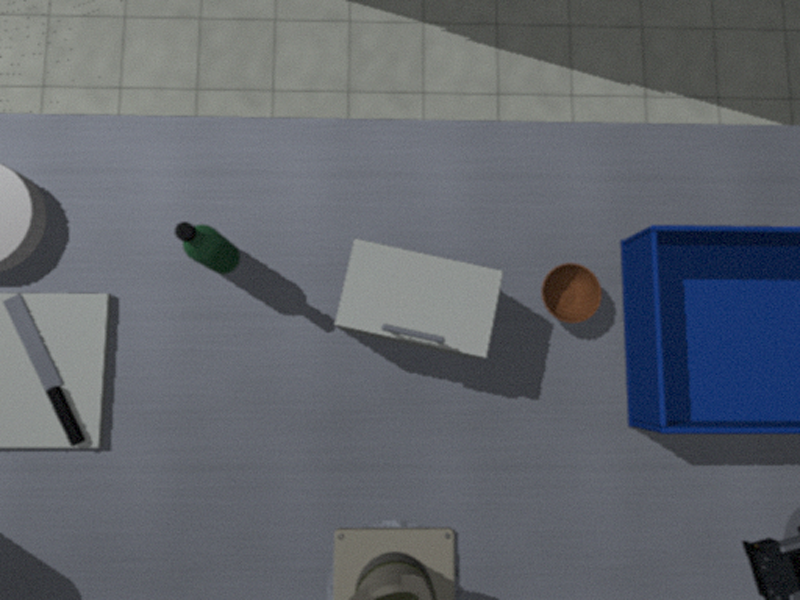

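View pics/scene0.png

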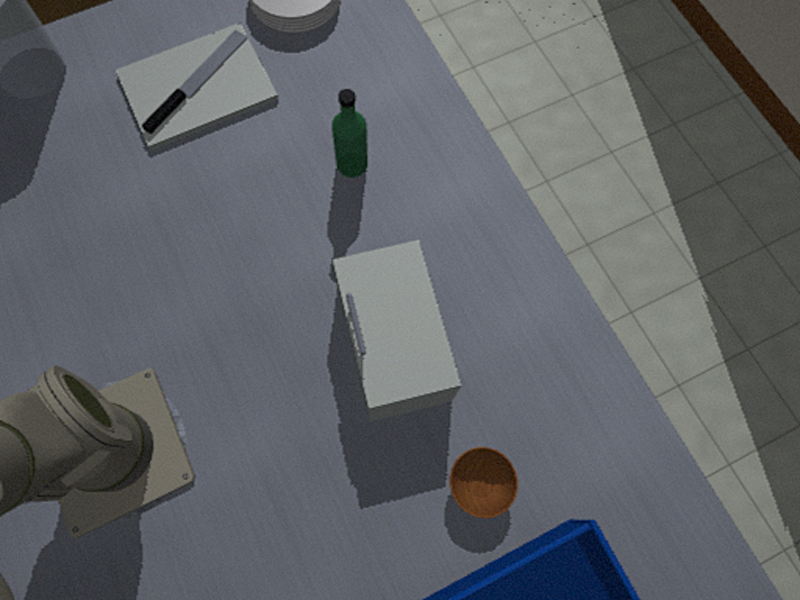

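The top view shows the lid corners at about (355,239), (502,270), (487,357) and (336,326), with the bar from (383,327) to (444,342). The scene view has the corners at about (419,241), (460,386), (369,408) and (334,258). The bottle is on the left and the bowl on the right, both clear of the lid.

```bash
cat > h.py <<'E'
import numpy as np
from scipy.spatial.transform import Rotation as R
from scipy.optimize import least_squares
from bench import r,camera
def proj(c,P):
    p=R.from_quat(c["orientation"]).inv().apply(np.atleast_2d(P)-c["eye"])
    return np.c_[c["fx"]*p[:,0]/p[:,2]+c["cx"],c["fy"]*p[:,1]/p[:,2]+c["cy"]]
def ray(c,uv,z):
    d=R.from_quat(c["orientation"]).apply([(uv[0]-c["cx"])/c["fx"],(uv[1]-c["cy"])/c["fy"],1])
    return c["eye"]+d*(z-c["eye"][2])/d[2]
def rows(T,rot=None):
    "shift/turn numbers from present pose to target TCP T (world), target R"
    s=r.read_state();q=R.from_quat(s["eef_rot"])
    out=q.inv().apply(np.array(T)-s["ee_pos"])
    return out.round(4), ((q.inv()*rot).as_rotvec()/2).round(4) if rot is not None else None
E
python3 - <<'E'
from h import *
t=camera("top");s=camera("scene")
tp=(np.array([(355,239),(502,270),(487,357),(336,326)])+.5)*.64-.5
sp=(np.array([(419,241),(460,386),(369,408),(334,258)])+.5)*.64-.5
L=np.array([[.08,.1375],[.08,-.1375],[-.08,-.1375],[-.08,.1375]])
def P(v):
    c,n=np.cos(v[2]),np.sin(v[2])
    return np.c_[L@np.array([[c,n],[-n,c]])+v[:2],np.full(4,.148)]
for name,cs in (("t",[(t,tp)]),("s",[(s,sp)]),("b",[(t,tp),(s,sp)])):
    f=lambda v:np.concatenate([(proj(c,P(v))-p).ravel() for c,p in cs])
    o=least_squares(f,[.6,0,-.1]);print(name,o.x.round(4),o.fun.round(1))
v=o.x
for p in [(383,327),(444,342)]: print(ray(t,(np.array(p)+.5)*.64-.5,.186))
c,n=np.cos(v[2]),np.sin(v[2])
print("handle",v[0]-.068*c,v[1]-.068*n)
for n_,p in(("bottle",(187,231)),("bowl",(572,293))):print(n_,ray(t,(np.array(p)+.5)*.64-.5,.24 if n_=="bottle" else .055))
E
```

```text
t [ 0.5485 -0.0415 -0.1969] [-0.6  0.   0.9 -0.1  0.2  0.1 -0.5 -0.1]
s [ 0.5491 -0.042  -0.2209] [ 0.6 -1.   0.7  0.2 -0.7  0.3 -0.5  0.2]
b [ 0.5488 -0.0417 -0.2092] [ 0.  -0.5  1.2  0.5 -0.2  0.5 -0.6 -0.8 -0.2 -1.2  1.1 -0.3 -0.2  0.5
 -1.2  0.6]
[0.49289368 0.02448583 0.186     ]
[ 0.46790582 -0.07985806  0.186     ]
handle 0.48224207381101664 -0.027619668077527457
bottle [0.6439826  0.34535276 0.24      ]
bowl [ 0.57103356 -0.34655286  0.055     ]
```

```bash
cat >> h.py <<'E'
YAW=-.215; C=np.array([.5488,-.0417,0])
CR=R.from_euler("z",YAW)
def W(p): return C+CR.apply(p)          # caddy -> world
def down(a=0): return CR*R.from_euler("z",a)*R.from_euler("x",np.pi)  # jaws at angle a from caddy x
def grasp(p): return np.array(p)+[0,0,-.019]
def bar(th): a=np.pi-np.arctan2(.043,.148)-th; return W([.08+.1541*np.cos(a),0,.14+.1541*np.sin(a)])
E
python3 -c "
from h import *
print(bar(0),rows([.36,-.30,.27],down()),rows(grasp(bar(0))+[0,0,.07],down()))"
```

```text
[ 0.48238445 -0.02719649  0.1829944 ] (array([-0.2459, -0.2758, -0.0477]), array([-2.000e-04,  4.000e-04, -5.545e-01])) (array([-0.4805, -0.4611, -0.0115]), array([-2.000e-04,  4.000e-04, -5.545e-01]))
```

```bash
python3 -m crank '[{"x":-0.03,"y":-0.03,"z":-0.03,"az":-0.06},{"x":-0.06,"y":-0.06,"z":-0.05,"az":-0.12},{"x":-0.09,"y":-0.09,"z":-0.05,"az":-0.18},{"x":-0.12,"y":-0.12,"z":-0.05,"az":-0.24},{"x":-0.15,"y":-0.15,"z":-0.05,"az":-0.30}]'
python3 -c "
from h import *
print(r.read_state()['joint_positions'].round(2),rows(grasp(bar(0))+[0,0,.07],down()))"
```

```text
[ 1.3   0.33 -0.06  1.46  0.02  1.35 -0.09] (array([-0.4805, -0.4611, -0.0115]), array([-2.000e-04,  4.000e-04, -5.545e-01]))schema error: expected keys x, y, z, ax, ay, az, claw
```

All keys are required in each row.

```bash
python3 -m crank '[{"x":-0.03,"y":-0.03,"z":-0.03,"ax":0,"ay":0,"az":-0.06,"claw":-1},{"x":-0.06,"y":-0.06,"z":-0.05,"ax":0,"ay":0,"az":-0.12,"claw":-1},{"x":-0.09,"y":-0.09,"z":-0.05,"ax":0,"ay":0,"az":-0.18,"claw":-1},{"x":-0.12,"y":-0.12,"z":-0.05,"ax":0,"ay":0,"az":-0.24,"claw":-1},{"x":-0.15,"y":-0.15,"z":-0.05,"ax":0,"ay":0,"az":-0.30,"claw":-1}]'
python3 -c "
from h import *
print(r.read_state()['joint_positions'].round(2),rows(grasp(bar(0))+[0,0,.07],down()))"
```

```text
time: 0.62
ee_pos: [0.2539, -0.4365, 0.273]
eef_rot: [0.936, -0.352, 0.0, 0.001]
ft_force: [0.9, -0.4, 0.5]
width: 0.0872
[ 1.19  0.05 -0.24  1.68  0.01  1.4   0.22] (array([-0.0974, -0.4585,  0.0386]), array([ 0.0005, -0.0005, -0.2517]))
```

```bash
python3 -m crank '[{"x":-0.007,"y":-0.035,"z":0,"ax":0,"ay":0,"az":-0.05,"claw":-1},{"x":-0.015,"y":-0.07,"z":0,"ax":0,"ay":0,"az":-0.1,"claw":-1},{"x":-0.022,"y":-0.105,"z":0,"ax":0,"ay":0,"az":-0.15,"claw":-1},{"x":-0.03,"y":-0.14,"z":0,"ax":0,"ay":0,"az":-0.2,"claw":-1},{"x":-0.037,"y":-0.175,"z":0,"ax":0,"ay":0,"az":-0.25,"claw":-1}]'
python3 -c "
from h import *
print(r.read_state()['joint_positions'].round(2),rows(grasp(bar(0))+[0,0,.07],down()))"
```

```text
time: 1.03
ee_pos: [0.3417, -0.2807, 0.2724]
eef_rot: [0.994, -0.109, -0.0, 0.0]
ft_force: [1.0, -0.3, -1.0]
width: 0.0869
[ 1.03 -0.08 -0.41  1.81 -0.03  1.4   0.4 ] (array([ 0.0822, -0.278 ,  0.0383]), array([ 0.0002, -0.    , -0.0021]))
```

```bash
python3 -m crank '[{"x":0.009,"y":-0.032,"z":0,"ax":0,"ay":0,"az":0,"claw":-1},{"x":0.019,"y":-0.064,"z":0,"ax":0,"ay":0,"az":0,"claw":-1},{"x":0.028,"y":-0.096,"z":0,"ax":0,"ay":0,"az":0,"claw":-1},{"x":0.037,"y":-0.128,"z":0,"ax":0,"ay":0,"az":0,"claw":-1},{"x":0.047,"y":-0.16,"z":0,"ax":0,"ay":0,"az":0,"claw":-1}]'
python3 -m crank '[{"x":0.007,"y":-0.03,"z":0.008,"ax":0,"ay":0,"az":0,"claw":-0.5},{"x":0.014,"y":-0.06,"z":0.015,"ax":0,"ay":0,"az":0,"claw":-0.5},{"x":0.021,"y":-0.09,"z":0.023,"ax":0,"ay":0,"az":0,"claw":-0.5},{"x":0.030,"y":-0.115,"z":0.03,"ax":0,"ay":0,"az":0,"claw":-0.5},{"x":0.030,"y":-0.115,"z":0.03,"ax":0,"ay":0,"az":0,"claw":-0.5}]'
python3 - <<'E'
from h import *
import cv2
c=camera("wrist");cv2.imwrite("pics/w1.png",c["color"])
print(r.read_state()['joint_positions'].round(2),rows(grasp(bar(0)),down()))
print(proj(c,[bar(0),bar(0)+CR.apply([0,.05,0]),bar(0)-CR.apply([0,.05,0])]))
E
```

```text
time: 1.45
ee_pos: [0.423, -0.1352, 0.2725]
eef_rot: [0.994, -0.112, 0.0, 0.0]
ft_force: [0.3, -0.3, 0.3]
width: 0.0867
time: 1.87
ee_pos: [0.4784, -0.0261, 0.2413]
eef_rot: [0.994, -0.109, -0.0, -0.001]
ft_force: [-0.9, 0.7, -1.0]
width: 0.0671
[ 0.73  0.05 -0.77  1.77  0.03  1.34 -0.27] (array([ 0.0043, -0.0023,  0.0777]), array([-0.0005,  0.0006, -0.0021]))
[[268.18538963 211.40963457]
 [268.38124018 146.58910687]
 [268.01038532 269.33069717]]
```

View pics/w1.png

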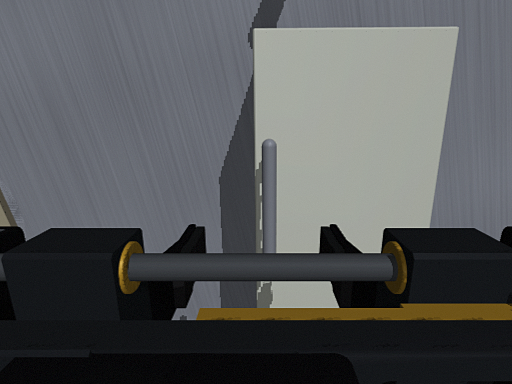

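The wrist view shows the bar upright at column 269, with its far end near row 141. I predicted 268 and 146, so the estimate is good. Next I descend and grip.

```bash
python3 -m crank '[{"x":0.004,"y":-0.002,"z":0.025,"ax":0,"ay":0,"az":0,"claw":-0.5},{"x":0.004,"y":-0.002,"z":0.05,"ax":0,"ay":0,"az":0,"claw":-0.5},{"x":0.004,"y":-0.002,"z":0.065,"ax":0,"ay":0,"az":0,"claw":-0.5},{"x":0.004,"y":-0.002,"z":0.074,"ax":0,"ay":0,"az":0,"claw":0},{"x":0.004,"y":-0.002,"z":0.074,"ax":0,"ay":0,"az":0,"claw":1}]' 15
python3 -m crank '[{"x":0,"y":0,"z":0,"ax":0,"ay":0,"az":0,"claw":1},{"x":0,"y":0,"z":0,"ax":0,"ay":0,"az":0,"claw":1},{"x":0,"y":0,"z":0,"ax":0,"ay":0,"az":0,"claw":1},{"x":0,"y":0,"z":0,"ax":0,"ay":0,"az":0,"claw":1},{"x":0,"y":0,"z":0,"ax":0,"ay":0,"az":0,"claw":1}]' 15
python3 - <<'E'
from h import *
s=r.read_state();o=bar(0)
q=R.from_quat(s["eef_rot"])
for th in np.arange(.1,2.11,.1): print(th.round(1),q.inv().apply(bar(th)-o).round(3))
E
```

```text
time: 2.33
ee_pos: [0.4807, -0.0311, 0.1669]
eef_rot: [0.994, -0.112, -0.001, 0.0]
ft_force: [0.5, -0.1, 1.3]
width: 0.0584
time: 2.75
ee_pos: [0.4822, -0.0304, 0.169]
eef_rot: [0.994, -0.112, 0.001, 0.0]
ft_force: [-0.7, 0.5, 0.1]
width: 0.0266
0.1 [ 0.005 -0.    -0.015]
0.2 [ 0.012 -0.    -0.029]
0.3 [ 0.019 -0.    -0.042]
0.4 [ 0.028 -0.    -0.054]
0.5 [ 0.039 -0.    -0.066]
0.6 [ 0.05  -0.    -0.076]
0.7 [ 0.063 -0.001 -0.085]
0.8 [ 0.076 -0.001 -0.093]
0.9 [ 0.09  -0.001 -0.1  ]
1.0 [ 0.104 -0.001 -0.105]
1.1 [ 0.119 -0.001 -0.108]
1.2 [ 0.135 -0.001 -0.11 ]
1.3 [ 0.15  -0.001 -0.111]
1.4 [ 0.165 -0.001 -0.11 ]
1.5 [ 0.181 -0.002 -0.107]
1.6 [ 0.195 -0.002 -0.103]
1.7 [ 0.21  -0.002 -0.098]
1.8 [ 0.224 -0.002 -0.091]
1.9 [ 0.237 -0.002 -0.083]
2.0 [ 0.249 -0.002 -0.073]
2.1 [ 0.26  -0.002 -0.063]
```

```bash
python3 -m crank '[{"x":0,"y":0,"z":0,"ax":0,"ay":0,"az":0,"claw":1},{"x":0,"y":0,"z":0,"ax":0,"ay":0,"az":0,"claw":1},{"x":0,"y":0,"z":0,"ax":0,"ay":0,"az":0,"claw":1},{"x":0,"y":0,"z":0,"ax":0,"ay":0,"az":0,"claw":1},{"x":0,"y":0,"z":0,"ax":0,"ay":0,"az":0,"claw":1}]' 15
python3 -m crank '[{"x":0.0025,"y":0,"z":-0.008,"ax":0,"ay":0,"az":0,"claw":1},{"x":0.005,"y":0,"z":-0.015,"ax":0,"ay":0,"az":0,"claw":1},{"x":0.0085,"y":0,"z":-0.022,"ax":0,"ay":0,"az":0,"claw":1},{"x":0.012,"y":0,"z":-0.029,"ax":0,"ay":0,"az":0,"claw":1},{"x":0.019,"y":0,"z":-0.042,"ax":0,"ay":0,"az":0,"claw":1}]' 15
python3 -c "
from h import *
print(r.read_state()['joint_positions'].round(2))"
```

```text
time: 3.17
ee_pos: [0.4827, -0.0305, 0.1686]
eef_rot: [0.994, -0.112, 0.001, -0.0]
ft_force: [5.1, -1.3, -2.5]
width: 0.0107
time: 3.58
ee_pos: [0.5008, -0.0346, 0.2098]
eef_rot: [0.994, -0.112, 0.0, -0.0]
ft_force: [17.2, -2.3, -14.5]
width: 0.0101
[ 0.7   0.13 -0.78  1.76  0.1   1.28 -0.32]
```

```bash
python3 -m crank '[{"x":0.004,"y":0,"z":-0.008,"ax":0,"ay":0,"az":0,"claw":1},{"x":0.010,"y":0,"z":-0.011,"ax":0,"ay":0,"az":0,"claw":1},{"x":0.010,"y":0,"z":-0.011,"ax":0,"ay":0,"az":0,"claw":1},{"x":0.010,"y":0,"z":-0.011,"ax":0,"ay":0,"az":0,"claw":1},{"x":0.010,"y":0,"z":-0.011,"ax":0,"ay":0,"az":0,"claw":1}]' 10
python3 - <<'E'
from h import *
import cv2
c=camera("scene");cv2.imwrite("pics/s1.png",cv2.resize(c["color"][100:330,150:390],(720,690),interpolation=cv2.INTER_CUBIC)[:600])
E
```

```text
time: 4.0
ee_pos: [0.5083, -0.0365, 0.2212]
eef_rot: [0.994, -0.112, -0.002, 0.0]
ft_force: [-10.4, 0.4, 6.0]
width: 0.0107
```

View pics/s1.png

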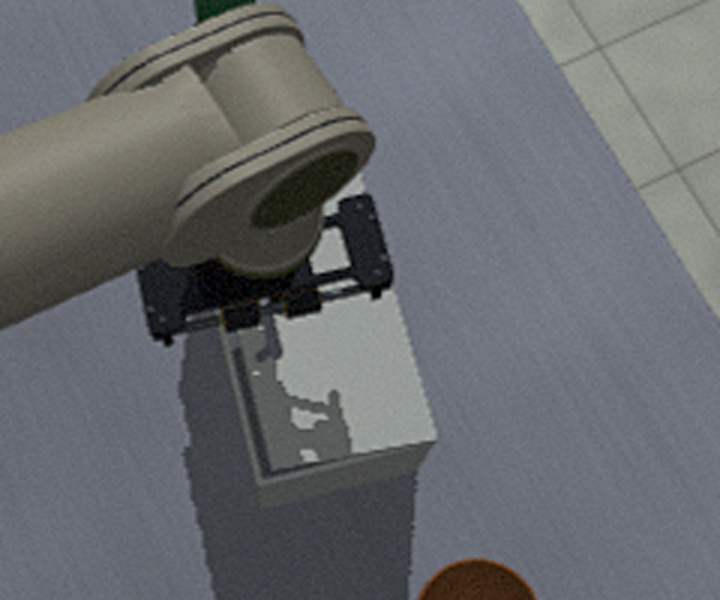

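The crop shows the bar gripped and the lid lifting off the front rim. I continue along the arc.

```bash
python3 -m crank '[{"x":0.009,"y":0,"z":-0.013,"ax":0,"ay":0,"az":0,"claw":1},{"x":0.020,"y":0,"z":-0.023,"ax":0,"ay":0,"az":0,"claw":1},{"x":0.033,"y":0,"z":-0.032,"ax":0,"ay":0,"az":0,"claw":1},{"x":0.046,"y":0,"z":-0.040,"ax":0,"ay":0,"az":0,"claw":1},{"x":0.060,"y":0,"z":-0.047,"ax":0,"ay":0,"az":0,"claw":1}]' 10
python3 -m crank '[{"x":0.014,"y":0,"z":-0.005,"ax":0,"ay":0,"az":0,"claw":1},{"x":0.029,"y":0,"z":-0.008,"ax":0,"ay":0,"az":0,"claw":1},{"x":0.045,"y":0,"z":-0.010,"ax":0,"ay":0,"az":0,"claw":1},{"x":0.060,"y":0,"z":-0.011,"ax":0,"ay":0,"az":0,"claw":1},{"x":0.060,"y":0,"z":-0.011,"ax":0,"ay":0,"az":0,"claw":1}]' 10
python3 - <<'E'
from h import *
for th in(1.2,1.3,1.4):print(grasp(bar(th)))
print(r.read_state()['joint_positions'].round(2))
E
```

```text
time: 4.47
ee_pos: [0.5685, -0.0497, 0.2691]
eef_rot: [0.994, -0.112, -0.001, 0.0]
ft_force: [-2.2, 1.3, 1.6]
width: 0.0103
time: 4.88
ee_pos: [0.629, -0.0632, 0.2795]
eef_rot: [0.994, -0.112, 0.0, -0.001]
ft_force: [0.7, -0.3, 4.3]
width: 0.0108
[ 0.61372057 -0.05587704  0.27450316]
[ 0.62875862 -0.05916098  0.27508898]
[ 0.64377867 -0.06244099  0.27413519]
[ 0.56  0.42 -0.73  1.32  0.27  1.51 -0.37]
```

```bash
python3 -m crank '[{"x":0.015,"y":0,"z":0.001,"ax":0,"ay":0,"az":0,"claw":1},{"x":0.031,"y":0,"z":0.004,"ax":0,"ay":0,"az":0,"claw":1},{"x":0.045,"y":0,"z":0.008,"ax":0,"ay":0,"az":0,"claw":1},{"x":0.060,"y":0,"z":0.013,"ax":0,"ay":0,"az":0,"claw":1},{"x":0.074,"y":0,"z":0.020,"ax":0,"ay":0,"az":0,"claw":1}]' 10
python3 -m crank '[{"x":0.006,"y":0,"z":0.004,"ax":0,"ay":0,"az":0,"claw":1},{"x":0.013,"y":0,"z":0.008,"ax":0,"ay":0,"az":0,"claw":1},{"x":0.019,"y":0,"z":0.013,"ax":0,"ay":0,"az":0,"claw":1},{"x":0.025,"y":0,"z":0.018,"ax":0,"ay":0,"az":0,"claw":1},{"x":0.025,"y":0,"z":0.018,"ax":0,"ay":0,"az":0,"claw":1}]' 10
python3 - <<'E'
from h import *
for th in(1.9,2.0,2.1):print(grasp(bar(th)))
import cv2
c=camera("scene");cv2.imwrite("pics/s2.png",cv2.resize(c["color"][100:330,150:390],(720,690),interpolation=cv2.INTER_CUBIC)[:600])
E
```

```text
time: 5.3
ee_pos: [0.6999, -0.0789, 0.2594]
eef_rot: [0.994, -0.111, -0.0, -0.001]
ft_force: [1.2, 2.8, 0.9]
width: 0.0106
time: 5.72
ee_pos: [0.7248, -0.0848, 0.2405]
eef_rot: [0.994, -0.111, 0.0, -0.001]
ft_force: [2.5, 3.9, 1.4]
width: 0.0104
[ 0.71344614 -0.07765464  0.24713452]
[ 0.72531658 -0.08024685  0.2376665 ]
[ 0.73620425 -0.08262444  0.22703279]
```

View pics/s2.png

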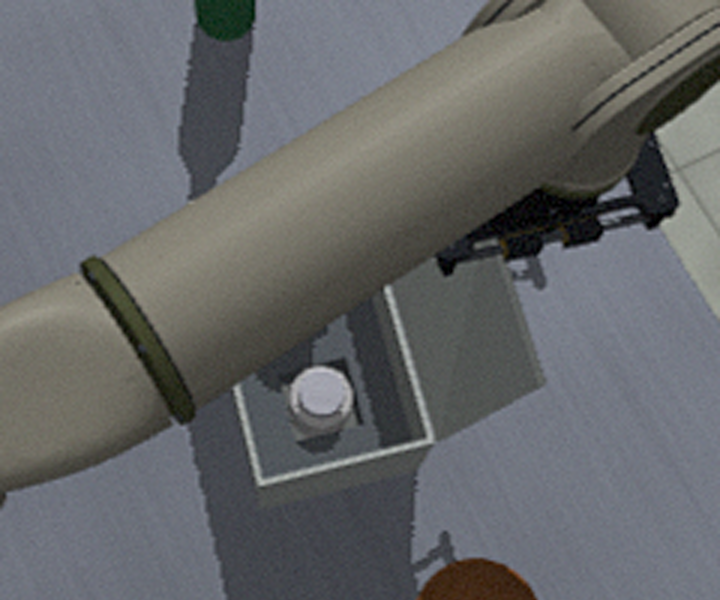

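The crop shows the lid well past upright. The jar on the -y side is the short round one, so the square jar is on the +y side. I open the fingers a little and lift off.

```bash
python3 -m crank '[{"x":0,"y":0,"z":0,"ax":0,"ay":0,"az":0,"claw":0.55},{"x":0.002,"y":0,"z":0.001,"ax":0,"ay":0,"az":0,"claw":0.55},{"x":0.004,"y":0,"z":0.0,"ax":0,"ay":0,"az":0,"claw":0.55},{"x":0.005,"y":0,"z":-0.005,"ax":0,"ay":0,"az":0,"claw":0.55},{"x":0.005,"y":0,"z":-0.015,"ax":0,"ay":0,"az":0,"claw":0.55}]' 10
python3 -m crank '[{"x":0.0,"y":0,"z":-0.01,"ax":0,"ay":0,"az":0,"claw":0.55},{"x":0.0,"y":0,"z":-0.02,"ax":0,"ay":0,"az":0,"claw":0.55},{"x":0.0,"y":0,"z":-0.035,"ax":0,"ay":0,"az":0,"claw":0.55},{"x":0.0,"y":0,"z":-0.055,"ax":0,"ay":0,"az":0,"claw":0.55},{"x":0.0,"y":0,"z":-0.075,"ax":0,"ay":0,"az":0,"claw":0.55}]' 10
python3 -c "
from h import *
print(rows(W([.10,.0575,.33]),down(np.pi/2)),r.read_state()['joint_positions'].round(2))
print(rows(W([.0,.0575,.25]),down(np.pi/2)),rows(W([.0,.0575,.25]),down(-np.pi/2)))"
```

```text
time: 6.18
ee_pos: [0.7281, -0.0873, 0.2555]
eef_rot: [0.994, -0.112, -0.001, 0.0]
ft_force: [0.0, -0.8, -0.1]
width: 0.0192
time: 6.6
ee_pos: [0.7282, -0.0865, 0.3334]
eef_rot: [0.994, -0.112, 0.0, 0.0]
ft_force: [1.4, -0.3, 1.3]
width: 0.0193
(array([-0.0854, -0.0622,  0.0033]), array([ 1.000e-04, -2.000e-04, -7.899e-01])) [ 0.38  0.65 -0.67  0.86  0.39  1.73 -0.34]
(array([-0.1855, -0.0613,  0.0833]), array([ 1.000e-04, -2.000e-04, -7.899e-01])) (array([-0.1855, -0.0613,  0.0833]), array([-2.000e-04, -1.000e-04,  7.809e-01]))
```

```bash
python3 -m crank '[{"x":-0.03,"y":-0.01,"z":0,"ax":0,"ay":0,"az":-0.05,"claw":-1},{"x":-0.06,"y":-0.02,"z":0,"ax":0,"ay":0,"az":-0.1,"claw":-1},{"x":-0.1,"y":-0.03,"z":0,"ax":0,"ay":0,"az":-0.15,"claw":-1},{"x":-0.13,"y":-0.04,"z":0,"ax":0,"ay":0,"az":-0.2,"claw":-1},{"x":-0.16,"y":-0.05,"z":0,"ax":0,"ay":0,"az":-0.25,"claw":-1}]' 10
python3 -c "
from h import *
print(r.read_state()['joint_positions'].round(2))
print(rows(W([.0,.0575,.24]),down(np.radians(48))))"
```

```text
time: 7.02
ee_pos: [0.582, -0.0011, 0.3326]
eef_rot: [0.99, 0.14, 0.0, 0.001]
ft_force: [-0.9, -0.5, 1.5]
width: 0.0452
[ 0.6   0.31 -0.86  1.36  0.23  1.58  0.04]
(array([-0.0159, -0.0209,  0.0925]), array([ 0.0008, -0.0002, -0.1708]))
```

```bash
python3 -m crank '[{"x":-0.008,"y":-0.01,"z":0.02,"ax":0,"ay":0,"az":-0.05,"claw":-1},{"x":-0.016,"y":-0.021,"z":0.04,"ax":0,"ay":0,"az":-0.1,"claw":-1},{"x":-0.016,"y":-0.021,"z":0.06,"ax":0,"ay":0,"az":-0.15,"claw":-1},{"x":-0.016,"y":-0.021,"z":0.075,"ax":0,"ay":0,"az":-0.17,"claw":-1},{"x":-0.016,"y":-0.021,"z":0.075,"ax":0,"ay":0,"az":-0.17,"claw":-1}]' 10
python3 - <<'E'
from h import *
import cv2
for n in("wrist","top"):
    c=camera(n);im=c["color"]
    print(n,proj(c,[W([0,.0575,.129]),W([0,.0575,.098]),W([-.08,.1375,.14]),W([-.08,-.1375,.14])]).round(1))
    if n=="top": im=cv2.resize(im[120:260,180:340],(640,560),interpolation=cv2.INTER_CUBIC)
    cv2.imwrite(f"pics/{n}3.png",im)
print(r.read_state()['joint_positions'].round(2),r.read_state()['ee_pos'])
E
```

```text
time: 7.43
ee_pos: [0.5613, 0.0133, 0.2549]
eef_rot: [0.953, 0.304, -0.001, 0.0]
ft_force: [-0.3, 0.1, 0.3]
width: 0.0787
wrist [[263.4 189.4]
 [263.4 182.7]
 [269.8  65.1]
 [ 70.3 259.9]]
top [[248.6 186.5]
 [248.5 187.9]
 [214.4 207.5]
 [310.6 229.1]]
[ 0.65  0.3  -0.92  1.54  0.24  1.42  0.33] [0.56270495 0.01364168 0.25759106]
```

View pics/wrist3.png

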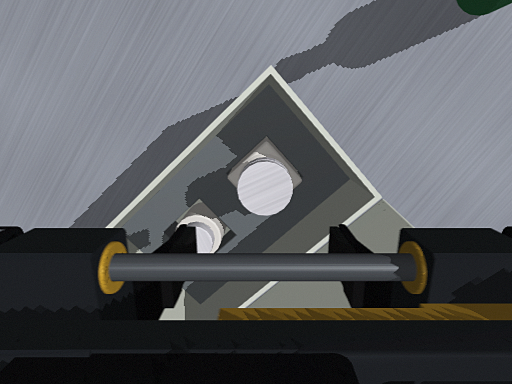

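View pics/top3.png

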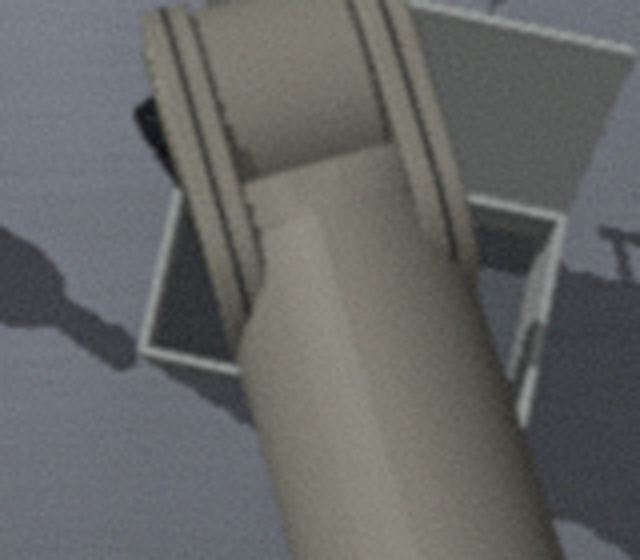

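The wrist view shows the cap top centred at (265,188), against a prediction of (263.4,189.4). That is about 1.5 mm off at about 1 px/mm. The caddy corner at (271,66) matches, and the short jar sits at (203,235). The top view shows the lid open beyond the hinge. I descend on the cap.

```bash
python3 -c "
from h import *
d=down(np.radians(48))
p=W([.0,.0575,.100])+d.apply([.0015,-.001,0])
print(p,rows(p,d))"
```

```text
[0.56170261 0.01616333 0.1       ] (array([ 0.0006, -0.0027,  0.1576]), array([ 0.0003, -0.0002, -0.0043]))
```

```bash
python3 -m crank '[{"x":0.001,"y":-0.003,"z":0.03,"ax":0,"ay":0,"az":0,"claw":-1},{"x":0.001,"y":-0.003,"z":0.06,"ax":0,"ay":0,"az":0,"claw":-1},{"x":0.001,"y":-0.003,"z":0.085,"ax":0,"ay":0,"az":0,"claw":-1},{"x":0.001,"y":-0.003,"z":0.105,"ax":0,"ay":0,"az":0,"claw":-1},{"x":0.001,"y":-0.003,"z":0.12,"ax":0,"ay":0,"az":0,"claw":-1}]' 10
python3 -m crank '[{"x":0,"y":0,"z":0.01,"ax":0,"ay":0,"az":0,"claw":-1},{"x":0,"y":0,"z":0.02,"ax":0,"ay":0,"az":0,"claw":-1},{"x":0,"y":0,"z":0.03,"ax":0,"ay":0,"az":0,"claw":-1},{"x":0,"y":0,"z":0.037,"ax":0,"ay":0,"az":0,"claw":-1},{"x":0,"y":0,"z":0.037,"ax":0,"ay":0,"az":0,"claw":-1}]' 10
python3 -m crank '[{"x":0,"y":0,"z":0,"ax":0,"ay":0,"az":0,"claw":0.6},{"x":0,"y":0,"z":0,"ax":0,"ay":0,"az":0,"claw":0.6},{"x":0,"y":0,"z":0,"ax":0,"ay":0,"az":0,"claw":0.6},{"x":0,"y":0,"z":0,"ax":0,"ay":0,"az":0,"claw":0.6},{"x":0,"y":0,"z":0,"ax":0,"ay":0,"az":0,"claw":0.6}]' 20
python3 -m crank '[{"x":0,"y":0,"z":0,"ax":0,"ay":0,"az":0,"claw":1},{"x":0,"y":0,"z":0,"ax":0,"ay":0,"az":0,"claw":1},{"x":0,"y":0,"z":0,"ax":0,"ay":0,"az":0,"claw":1},{"x":0,"y":0,"z":0,"ax":0,"ay":0,"az":0,"claw":1},{"x":0,"y":0,"z":0,"ax":0,"ay":0,"az":0,"claw":1}]' 60
python3 -c "
from h import *
print(r.read_state()['torque'],r.read_state()['joint_positions'].round(2))"
```

```text
time: 7.95
ee_pos: [0.5621, 0.0167, 0.1363]
eef_rot: [0.953, 0.302, 0.0, 0.0]
ft_force: [-0.7, -0.1, -0.5]
width: 0.0872
time: 8.37
ee_pos: [0.5612, 0.0165, 0.0984]
eef_rot: [0.953, 0.303, -0.001, -0.0]
ft_force: [-0.9, 0.0, -0.2]
width: 0.087
time: 8.78
ee_pos: [0.5618, 0.0166, 0.0998]
eef_rot: [0.953, 0.303, 0.0, 0.0]
ft_force: [-0.4, 0.2, -0.5]
width: 0.0617
time: 9.2
ee_pos: [0.5616, 0.0164, 0.0996]
eef_rot: [0.953, 0.303, -0.0, 0.0]
ft_force: [-3.8, -1.3, 4.4]
width: 0.055
[-0.3578753   0.60131731  0.07596021] [ 0.6   0.43 -0.87  1.74  0.36  1.14  0.24]
```

```bash
python3 -m crank '[{"x":0,"y":0,"z":0,"ax":0,"ay":0,"az":-0.02,"claw":1},{"x":0,"y":0,"z":0,"ax":0,"ay":0,"az":-0.05,"claw":1},{"x":0,"y":0,"z":0,"ax":0,"ay":0,"az":-0.08,"claw":1},{"x":0,"y":0,"z":0,"ax":0,"ay":0,"az":-0.11,"claw":1},{"x":0,"y":0,"z":0,"ax":0,"ay":0,"az":-0.14,"claw":1}]' 60
python3 -c "
from h import *
print(r.read_state()['torque'])"
python3 -m crank '[{"x":0,"y":0,"z":0,"ax":0,"ay":0,"az":-0.03,"claw":1},{"x":0,"y":0,"z":0,"ax":0,"ay":0,"az":-0.07,"claw":1},{"x":0,"y":0,"z":0,"ax":0,"ay":0,"az":-0.11,"claw":1},{"x":0,"y":0,"z":0,"ax":0,"ay":0,"az":-0.15,"claw":1},{"x":0,"y":0,"z":0,"ax":0,"ay":0,"az":-0.19,"claw":1}]' 60
python3 -c "
from h import *
print(r.read_state()['torque'],r.read_state()['joint_positions'].round(2))"
```

```text
time: 9.62
ee_pos: [0.562, 0.0167, 0.0996]
eef_rot: [0.901, 0.434, 0.0, 0.0]
ft_force: [-0.8, -1.0, 2.8]
width: 0.0551
[-0.06260825  0.01287651 -0.1636857 ]
time: 10.03
ee_pos: [0.562, 0.0169, 0.0996]
eef_rot: [0.802, 0.597, 0.0, 0.0]
ft_force: [-0.3, -0.5, 2.6]
width: 0.0551
[-0.00546919 -0.04865738 -0.17180105] [ 0.69  0.48 -0.99  1.74  0.44  1.16  0.85]
```

```bash
python3 -m crank '[{"x":0,"y":0,"z":0,"ax":0,"ay":0,"az":-0.04,"claw":1},{"x":0,"y":0,"z":0,"ax":0,"ay":0,"az":-0.08,"claw":1},{"x":0,"y":0,"z":0,"ax":0,"ay":0,"az":-0.12,"claw":1},{"x":0,"y":0,"z":0,"ax":0,"ay":0,"az":-0.16,"claw":1},{"x":0,"y":0,"z":0,"ax":0,"ay":0,"az":-0.2,"claw":1}]' 60
python3 -c "
from h import *
print(r.read_state()['torque'])"
python3 -m crank '[{"x":0,"y":0,"z":0,"ax":0,"ay":0,"az":-0.04,"claw":1},{"x":0,"y":0,"z":0,"ax":0,"ay":0,"az":-0.08,"claw":1},{"x":0,"y":0,"z":0,"ax":0,"ay":0,"az":-0.12,"claw":1},{"x":0,"y":0,"z":0,"ax":0,"ay":0,"az":-0.16,"claw":1},{"x":0,"y":0,"z":0,"ax":0,"ay":0,"az":-0.19,"claw":1}]' 60
python3 - <<'E'
from h import *
import cv2
print(r.read_state()['torque'],r.read_state()['joint_positions'].round(2))
c=camera("wrist")["color"];cv2.imwrite("pics/w4.png",c)
E
```

```text
time: 10.45
ee_pos: [0.5618, 0.017, 0.0997]
eef_rot: [0.668, 0.745, 0.0, 0.0]
ft_force: [-3.5, 0.6, 5.1]
width: 0.055
[-0.01008415  0.40764354 -0.14063099]
time: 10.87
ee_pos: [0.5618, 0.0165, 0.1]
eef_rot: [0.515, 0.857, -0.0, 0.0]
ft_force: [-4.3, -1.8, 9.6]
width: 0.0552
[-0.40761402  0.9306299  -0.15218137] [ 0.78  0.56 -1.14  1.73  0.55  1.21  1.55]
```

View pics/w4.png

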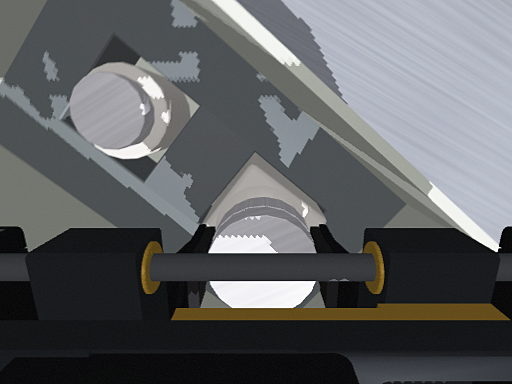

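The wrist view shows the cap between the pads at (262,265), with the short jar untouched at (115,110). The upward force of about 10 N suggests the cap is free and sitting on the seal. I compare the cap's brushed texture before and after to check that it turned with the gripper.

```bash
python3 - <<'E'
import cv2,numpy as np
a=cv2.imread("pics/wrist3.png")[155:220,230:300];b=cv2.imread("pics/w4.png")[195:255,205:320]
e=lambda i,s:cv2.resize(cv2.convertScaleAbs(i,alpha=1.),s,interpolation=cv2.INTER_CUBIC)
cv2.imwrite("pics/tex.png",np.hstack([e(a,(380,350)),e(b,(420,350))]))
E
```

```text
(no output)
```

View pics/tex.png

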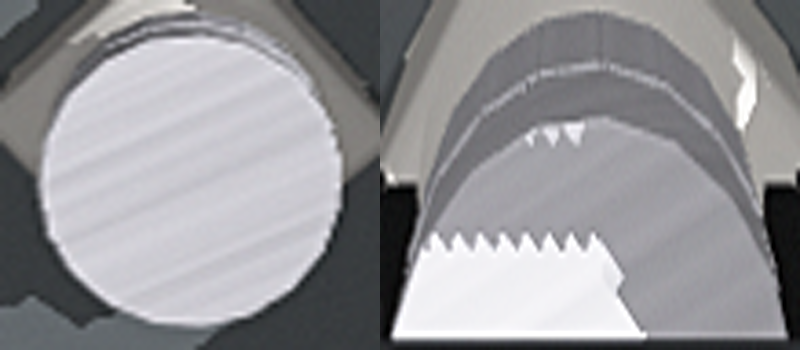

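The brush lines run about 20° up to the right in both crops, so the cap turned with the gripper without slip, about 82°. I raise it gently and watch the force.

```bash
python3 -m crank '[{"x":0,"y":0,"z":-0.001,"ax":0,"ay":0,"az":0,"claw":1},{"x":0,"y":0,"z":-0.002,"ax":0,"ay":0,"az":0,"claw":1},{"x":0,"y":0,"z":-0.003,"ax":0,"ay":0,"az":0,"claw":1},{"x":0,"y":0,"z":-0.004,"ax":0,"ay":0,"az":0,"claw":1},{"x":0,"y":0,"z":-0.004,"ax":0,"ay":0,"az":0,"claw":1}]' 60
python3 -m crank '[{"x":0,"y":0,"z":-0.001,"ax":0,"ay":0,"az":0,"claw":1},{"x":0,"y":0,"z":-0.002,"ax":0,"ay":0,"az":0,"claw":1},{"x":0,"y":0,"z":-0.002,"ax":0,"ay":0,"az":0,"claw":1},{"x":0,"y":0,"z":-0.002,"ax":0,"ay":0,"az":0,"claw":1},{"x":0,"y":0,"z":-0.002,"ax":0,"ay":0,"az":0,"claw":1}]' 60
python3 -c "
from h import *
for i in range(3):print(r.read_state()['ft_force'])"
```

```text
time: 11.33
ee_pos: [0.5616, 0.0165, 0.1033]
eef_rot: [0.517, 0.856, -0.0, 0.0]
ft_force: [0.5, -1.8, -1.0]
width: 0.0551
time: 11.75
ee_pos: [0.5616, 0.0166, 0.1054]
eef_rot: [0.517, 0.856, -0.0, 0.0]
ft_force: [-0.6, -1.9, -0.3]
width: 0.0552
[-0.57797775 -1.88299076 -0.2541729 ]
[-0.57797775 -1.88299076 -0.2541729 ]
[-0.57797775 -1.88299076 -0.2541729 ]
```

The force stays near zero, where a lifted jar would pull about -4 to -6 N, so the cap is free. I raise it 30 mm more.

```bash
python3 -m crank '[{"x":0,"y":0,"z":-0.004,"ax":0,"ay":0,"az":0,"claw":1},{"x":0,"y":0,"z":-0.008,"ax":0,"ay":0,"az":0,"claw":1},{"x":0,"y":0,"z":-0.012,"ax":0,"ay":0,"az":0,"claw":1},{"x":0,"y":0,"z":-0.016,"ax":0,"ay":0,"az":0,"claw":1},{"x":0,"y":0,"z":-0.02,"ax":0,"ay":0,"az":0,"claw":1}]' 60
python3 -m crank '[{"x":0,"y":0,"z":-0.004,"ax":0,"ay":0,"az":0,"claw":1},{"x":0,"y":0,"z":-0.008,"ax":0,"ay":0,"az":0,"claw":1},{"x":0,"y":0,"z":-0.01,"ax":0,"ay":0,"az":0,"claw":1},{"x":0,"y":0,"z":-0.01,"ax":0,"ay":0,"az":0,"claw":1},{"x":0,"y":0,"z":-0.01,"ax":0,"ay":0,"az":0,"claw":1}]' 60
python3 - <<'E'
from h import *
import cv2
w=camera("wrist")["color"][100:320,100:420];c=camera("scene");t=c["color"][100:320,150:400]
cv2.imwrite("pics/end.png",np.hstack([cv2.resize(w,(400,400)),cv2.resize(t,(400,400))]))
print(r.read_state()['ft_force'],r.read_state()['width'])
E
```

```text
time: 12.17
ee_pos: [0.5618, 0.0169, 0.1261]
eef_rot: [0.516, 0.856, 0.0, 0.0]
ft_force: [0.6, -0.0, -0.7]
width: 0.0553
time: 12.58
ee_pos: [0.5616, 0.0166, 0.1354]
eef_rot: [0.517, 0.856, -0.0, 0.0]
ft_force: [-0.5, -0.7, -0.4]
width: 0.0551
[-0.4530365   0.04037383 -0.54979495] 0.05524415318630155
```

View pics/end.png

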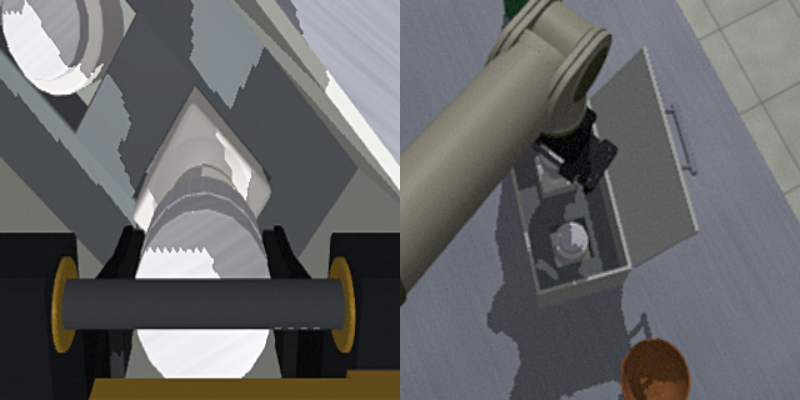

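The left half shows the cap raised in the grip with the jar still seated in its pocket. The right half shows the lid open, with edge corners at (697,233) and (643,48), and the short jar and bowl in place. I check the lid angle from those corners.

```bash
python3 - <<'E'
from h import *
c=camera("scene")
print("seen (335.6,228.1) (301.9,126.4)")
for th in(1.8,1.9,2.0,2.1):
    a=np.pi-th;u=np.array([np.cos(a),0,np.sin(a)]);n=np.array([np.sin(th),0,np.cos(th)])
    print(th,proj(c,[W(np.array([.08,y,.14])+.16*u+k*n) for y in(-.1375,.1375) for k in (0,.008)]).round(1).tolist())
E
```

```text
seen (335.6,228.1) (301.9,126.4)
1.8 [[318.1, 230.4], [321.3, 229.8], [285.7, 125.7], [288.6, 125.3]]
1.9 [[324.2, 229.3], [327.2, 228.8], [291.4, 125.2], [294.2, 125.0]]
2.0 [[329.9, 228.5], [332.6, 228.1], [296.8, 125.0], [299.4, 125.1]]
2.1 [[335.1, 227.8], [337.5, 227.5], [301.8, 125.2], [304.2, 125.4]]
```

The lid is on its stop at about 2.1 rad, so I hand in.

```bash
python3 -c "
from bench import close_job
print(close_job())"
```

```text
the job is handed in; nothing more can be done
None
```

I handed the job in at about 12.7 s with the lid open on its stop and the free cap held just above the jar. The hand-in reports no verdict.

**What I did:**
- **Lid:** I gripped the bar, swung the lid along its arc to about 2.0 rad, and let it go onto its stop.
- **Cap:** I gripped the square jar's cap at 60 N and turned it about 82° anticlockwise. I then raised it about 36 mm straight up, so its lower rim should be about 2 cm above the mouth.

**Last checks:**
- **Lid angle:** the corners in the scene picture fit about 2.1 rad.
- **Cap free:** the vertical force stayed between -1 and 0 N while lifting, where a lifted jar would pull about -4 to -6 N. The brush lines on the cap showed it turned with the gripper.
- **Grip:** the opening was steady at 55 mm and the tool vertical. The rim clearance comes from the tool's rise; I did not measure it in a picture.
- **Surroundings:** the jar was still in its pocket, and the short jar and bowl looked untouched. The bottle was only partly in the last picture, and the arm never went near it.

**Disagreements:**
- The turning torque read only about 0.15 to 0.2 N m, below the stated 0.3 to 0.6 N m.
- The sideways wrist moment reached about 1 N m at the end of the turn. I did not read it again after the lift.
- For a moment early in the lid lift, the force reached about 22 N because of a small arc error. It faded after a small correction.

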